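# Change a titrator's drying gas over to the fresh cartridge

### The job

The dry gas for the Karl Fischer titrator is running through the spent (pink) drying cartridge. Change it over without cutting the gas off: with a fingertip push the blue cartridge's yellow lever fully open (in line with its tube), and only then push the pink cartridge's yellow lever fully closed (across its tube). Only push the levers, without pinching or forcing them; leave the red bypass lever shut, pick nothing up, and leave the vials, bottles, beaker and wrench where they are.

Things in the scene. Friction and masses are not known exactly. Their poses are not given: they have to be found in the camera images.
- station: gas drying station: base plate 335 x 420 x 12 mm, a steel bar along its near and one along its far edge (tops 58 mm above the bench), between them three parallel lines 120 mm apart, in any order; gauge (top 125 mm) at the far bar's left end. Origin: on the bench below the middle line's valve pivot (plate: 125 mm towards the robot, 210 mm away); x along the lines away from the robot, y left, z up
- line_spent: the line with the spent (pink) drying cartridge, a clear upright tube 47 mm across, centred 130 mm beyond the valve pivot, piping top 186 mm up; origin: on the bench, straight below the lever's pivot; x along the gas tube away from the robot, y to the left, z up. Valve and tube stay below 62 mm above the bench, boss and nut on the pivot (26 mm across) below 92.
- lever_spent (a joint): yellow valve lever of the pink line. 0 = fully closed, at a stop: lever across the tube, pointing along the line's +y; 1.571 = fully open, at a stop: lever along the tube, pointing along the line's -x (to the robot). Opens counter-clockwise seen from above, stays where left, turns with about 0.16 N m (3 N on the sleeve). It starts open, fully or nearly
- push_spent (a point): middle of this lever's yellow sleeve, 58 mm out from the pivot and 90 mm above the bench; the lever turns level; the sleeve is 16 mm wide, 12 mm high (84 to 96 mm above the bench) and runs from 20 to 80 mm out from the pivot
- line_fresh: the line with the fresh (blue) drying cartridge, otherwise like the pink one: 47 mm across, centred 130 mm beyond the pivot, 186 mm tall; origin: on the bench, straight below the lever's pivot; x along the gas tube away from the robot, y to the left, z up. Valve and tube stay below 62 mm above the bench, boss and nut on the pivot (26 mm across) below 92.
- lever_fresh (a joint): yellow valve lever of the blue line. 0 = fully closed, at a stop: lever across the tube, pointing along the line's +y; 1.571 = fully open, at a stop: lever along the tube, pointing along the line's -x (to the robot). Opens counter-clockwise seen from above, stays where left, turns with about 0.16 N m (3 N on the sleeve). It starts closed, fully or nearly
- push_fresh (a point): middle of this lever's yellow sleeve, 58 mm out from the pivot and 90 mm above the bench; the lever turns level; the sleeve is 16 mm wide, 12 mm high (84 to 96 mm above the bench) and runs from 20 to 80 mm out from the pivot
- line_bypass: the bypass line: a plain tube without a cartridge; origin: on the bench, straight below the lever's pivot; x along the gas tube away from the robot, y to the left, z up. Valve and tube stay below 62 mm above the bench, boss and nut on the pivot (26 mm across) below 92.
- lever_bypass (a joint): red valve lever of the bypass. 0 = fully closed, at a stop: lever across the tube, pointing along the line's +y; 1.571 = fully open, at a stop: lever along the tube, pointing along the line's -x (to the robot). Opens counter-clockwise seen from above, stays where left, turns with about 0.16 N m (3 N on the sleeve). It starts closed, fully or nearly, and is to stay so
- push_bypass (a point): middle of this lever's red sleeve, 58 mm out from the pivot and 90 mm above the bench; the lever turns level; the sleeve is 16 mm wide, 12 mm high (84 to 96 mm above the bench) and runs from 20 to 80 mm out from the pivot
- wrench: steel open-ended wrench, 150 mm long, lying on the bench left of the station; origin: underside at mid-length
- bottle_white: white plastic jar with blue cap, 64 mm across, 125 mm tall, right of the station; origin: centre of its underside
- bottle_red: white bottle with red cap, 40 mm across, 100 mm tall, right of the station; origin: centre of its underside
- bottle_yellow: white bottle with yellow cap, 40 mm across, 100 mm tall, right of the station; origin: centre of its underside
- beaker: small empty glass beaker, 52 mm across, 60 mm tall, left of the station; origin: centre of its underside
- vial_left: amber glass vial, brass-coloured cap, 22 mm across, 45 mm tall, standing on the station's 12 mm base plate in the gap between the middle and the left line, its cap top 57 mm above the bench; origin: centre of its underside
- vial_right: amber glass vial, brass-coloured cap, 22 mm across, 45 mm tall, standing on the station's 12 mm base plate in the gap between the middle and the right line, its cap top 57 mm above the bench; origin: centre of its underside

How it is judged:
On the way, in this order (a step that is already met when the one before it is completed fails the run):
1. the blue line's lever is fully open while the pink line is still open (value of joint lever_fresh above 1.44 rad and value of joint lever_spent above 0.8 rad), for 0.2 s.
2. the pink line's lever is fully closed with the blue line fully open (value of joint lever_spent below 0.12 rad and value of joint lever_fresh above 1.44 rad), for 0.2 s.
At the end, for the whole second after the job is handed in: the blue line's lever is fully open (within 0.13 rad of its stop), the pink line's fully closed (within 0.12 rad), the bypass still shut (within 0.15 rad), the levers at rest, and every vial, bottle, beaker and tool within 20 mm of where it stood (all of step 2 and value of joint lever_bypass below 0.15 rad and velocity of joint lever_fresh below 0.05 rad/s and velocity of joint lever_spent above -0.05 rad/s and distance of each of wrench, bottle_white, bottle_red, bottle_yellow, beaker, vial_left, vial_right from where it was at the start of the episode below 0.02 m); the robot touches nothing.
It fails at once if the gas is cut off: the blue and the pink valve both less than half open (value of joint each of lever_fresh, lever_spent below 0.7 rad).
It fails at once if the bypass is opened by more than 0.2 rad (value of joint lever_bypass above 0.2 rad).
It fails at once if a lever or its line is pinched or forced (more than 45 N between the fingers and it) (contact force between the fingers and line_spent above 45 N or contact force between the fingers and line_fresh above 45 N or contact force between the fingers and line_bypass above 45 N).
It fails at once if a vial, bottle, beaker or tool is lifted or shifted by more than 20 mm (distance of any of wrench, bottle_white, bottle_red, bottle_yellow, beaker, vial_left, vial_right from where it was at the start of the episode above 0.02 m).
It also fails if it takes over 51 s, if anything falls off the work surface, if the arm or the gripper's body presses on something with over 40 N, if the wrist force passes 120 N, or if a joint passes its speed limit or range.

### The arm

A 6-joint arm with a two-finger parallel gripper is mounted at the origin on the work surface. World frame = base frame: x ahead of the robot, y to its left, z up, the work surface at z = 0. Lengths are in m, angles in rad, forces in N, time in s.
With the tool pointing down it reaches from about 0.275 to 0.725 m from the base axis. Payload 5.6 kg.
Tool frame: the origin (TCP) lies midway between the tips of the shut fingers; the grasp point (between the pads) lies 19 mm behind it; z points along the fingers, y is the line along which they close (so a half turn about z gives the same grasp; the last joint's range is limited). The gripper opens to 85 mm and grips with 20 to 120 N. Pads are 22 mm wide; open, the fingers measure 114 mm over their backs; the gripper's body (76 mm by 85 mm) begins 54 mm behind the grasp point. The pads swing forward as they close: fully open they stand 13 mm farther back than shut.
Start: joints at [1.51, 0.255, 0.108, 0, -1.424, -0.285], TCP at [0.186, 0.517, 0.231] pointing down, gripper open.
Joint ranges: [-2.95, 2.95], [-1.21, 1.97], [-1.09, 1.5], [-2.87, 1.71], [-2.94, -0.07], [-3.05, 3.05]. Speed limits (rad/s): [2.57, 2.57, 3.14, 3.14, 3.14, 3.14].

### API

Orientations are given as a unit quaternion [x, y, z, w].
In Python, from plant import env gives the robot as it stands. The module is installed in compiled form; this text tells all that it offers.
- The arm moves only by the tool send_rows, never from a script. Its argument "increments" is one flat list of numbers, 6 for each row, row after row: the shift along the tool's x, y, z in units of 25 cm (1.0 is 25 cm), then the turn, a rotation vector about the tool's x, y, z in units of 0.5 rad (1.0 is 0.5 rad). In form: [dx, dy, dz, rx, ry, rz, dx, dy, dz, rx, ry, rz, ...]. A call has 1 to 5 rows; each row is the pose to reach, as a shift and turn from the pose commanded when the call began, along the tool's axes at that moment; what a row does not reach only later rows make up. A row lasts 1/10 s, in which the tool goes at most 50 mm and 8.59 degrees, less where a joint would pass 70% of its speed; a pose out of reach is approached as far as the arm can. A call with a number of a shift or a turn outside -1 to 1 is refused whole. A call with a gripper value outside its range is refused whole. "claw" is the opening, from -1 (shut) to 1 (fully open), set as the call begins (left out, the last holds). The fingers move at their own pace and stop on an object; "newtons" is the grip in N (left out, the last holds). Time passes only in rows, so rows that repeat a pose let the fingers close. It gives the time, the measured TCP pose, the force, the opening and the grip force at its end, in the units of the state.
- env.get_obs(): the state, without advancing time (a new reading comes with each control period).
- env.get_image(name): name is "side" or "top"; returns a dict with "img" (420x560x3 uint8, red, green, blue), "K" (3x3 intrinsics, pixels), "distortion" ([k1, k2, p1, p2, k3] as OpenCV has them; the pictures are not rectified), "pose" (4x4, takes a point from camera to world coordinates). Camera axes: x right, y down, z forward; pixel columns grow to the right and rows downward; lengths in m; the calibration is good to about 2 mm. A picture is of the moment at which its call begins. There is no depth.
- env.hand_in(): hands the job in; it is judged then, once.
The state is a dict: "time_s": time; "q": joint angles; "qvel": joint speeds; "joint_torque": joint torques, N m; "position": TCP position; "eef_rot": TCP orientation; "ft_force": force on the tool from outside, world axes, zero at the start; "ft_torque": the same for the moment, N m; "grip_width": finger opening in m; "gripper_force": force on a finger pad.
Only numpy, scipy, OpenCV 4.12 (cv2) and the standard library are available. Lean on these libraries where they do the work, as an engineer would, in place of code of your own. Each camera call takes 0.05 s, during which the arm holds its last target. There are 200 camera calls.

## Working session

There is one attempt and no reset: what is moved stays moved. The work goes in short steps, Python scripts to look and compute and a tool call to move; the robot and the scene stay as the last step left them, time stands still between calls to the robot, and variables do not carry over. Pictures are saved under pics/ and viewed, at most 10 in all, crops included, and the job is handed in when it is done.

Besides the shell and the picture viewer there is one more tool, called as a command line: name --argument value ..., lists and objects as JSON in quotes. send_rows: Moves the arm, as the interface text tells. Shifts and turns lie within -1 to 1; 1 stands for 25 cm of shift or 0.5 rad of turn. Its arguments: {"type":"object","properties":{"increments":{"type":"array","items":{"type":"number","minimum":-1,"maximum":1}},"claw":{"type":"number"},"newtons":{"type":"number"}},"required":["increments"]}

```bash
mkdir -p pics
python3 - <<'E'
from plant import env
import cv2,pickle
o=env.get_obs();print(o)
d={}
for n in("side","top"):
    r=env.get_image(n);d[n]=r
    cv2.imwrite(f"pics/{n}0.png",cv2.resize(r["img"][:,:,::-1],(800,600),interpolation=cv2.INTER_CUBIC))
    print(n,r["K"],r["distortion"],r["pose"])
pickle.dump(d,open("d0.pkl","wb"))
E
```

```text
{'time_s': 0.0, 'q': array([ 1.50961439e+00,  2.55722600e-01,  1.06959471e-01, -4.89318529e-04,
       -1.42390117e+00, -2.84600078e-01]), 'qvel': array([ 0.00029031, -0.00117445, -0.0011794 , -0.00028931,  0.00016148,
        0.00112493]), 'joint_torque': array([-2.11724432e-04, -3.86634493e+01,  2.37942106e+01,  5.36516994e+00,
       -6.07888360e-03,  8.47201477e-06]), 'position': array([0.186183  , 0.51697723, 0.23038861]), 'eef_rot': array([ 9.85084883e-01, -1.72066391e-01, -1.36364562e-04,  9.55141525e-04]), 'ft_force': array([-0.22345001, -0.16361137,  0.16643327]), 'ft_torque': array([-0.02752326, -0.00418082, -0.01182167]), 'gripper_force': 0.0, 'grip_width': 0.08541696802339485}
side [[379.45461844   0.         277.22383542]
 [  0.         379.45461844 213.90006323]
 [  0.           0.           1.        ]] [0.02186186 0.         0.         0.         0.        ] [[ 0.94890899 -0.19679685  0.24666318  0.38242723]
 [-0.31504554 -0.54667609  0.77581671 -0.5951114 ]
 [-0.01783342 -0.81388958 -0.58074582  0.54527786]
 [ 0.          0.          0.          1.        ]]
top [[494.18111511   0.         279.59842018]
 [  0.         494.18111511 212.48481148]
 [  0.           0.           1.        ]] [-0.16227975  0.          0.          0.          0.        ] [[ 0.01105688 -0.99136202  0.13068702  0.41425618]
 [-0.99979097 -0.00871266  0.01849584  0.02176745]
 [-0.01719744 -0.1308642  -0.99125113  1.10303321]
 [ 0.          0.          0.          1.        ]]
```

View pics/top0.png

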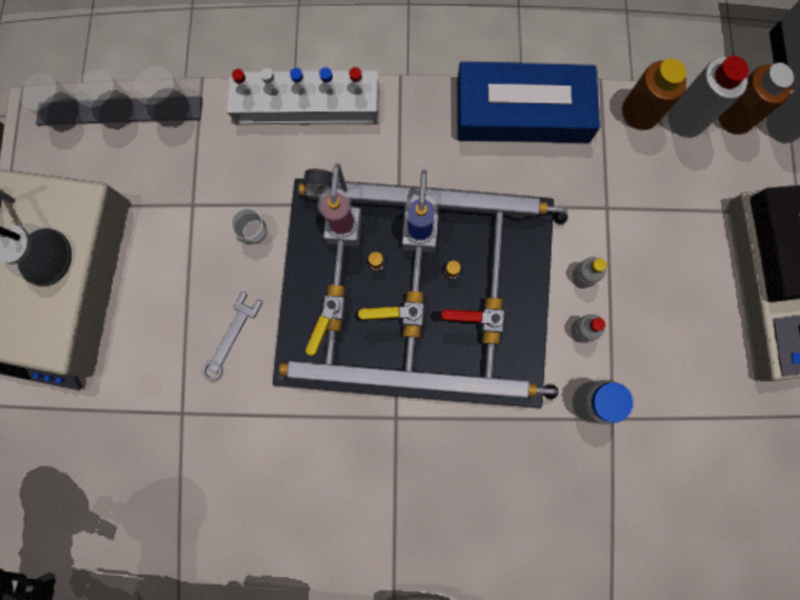

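View pics/side0.png

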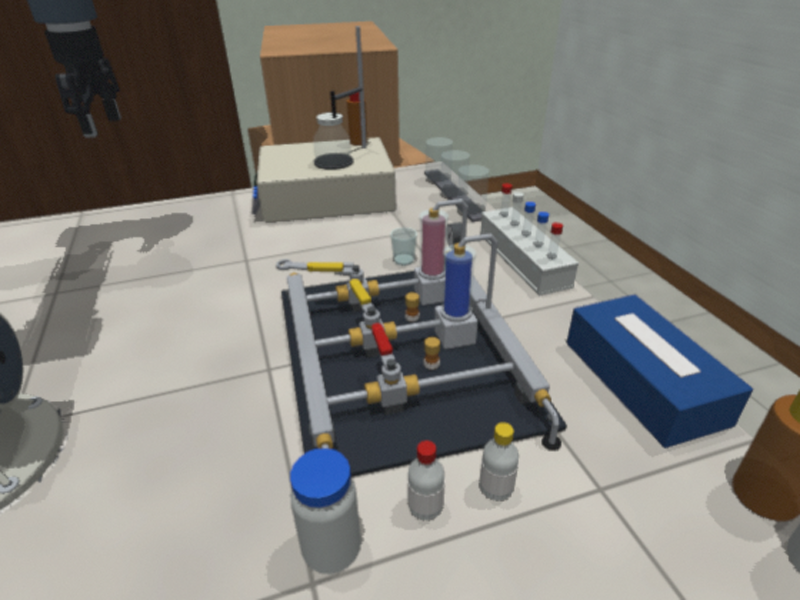

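The top view shows the pink line on the left (pivot about 334,305), blue in the middle (412,313) and the bypass on the right (493,320). The vials are at (376,260) and (453,268). I'll enlarge the valve area.

Run:
```python
import cv2,pickle
d=pickle.load(open("d0.pkl","rb"))
im=d["top"]["img"][170:280,200:360,::-1]
cv2.imwrite("pics/crop0.png",cv2.resize(im,(800,550),interpolation=cv2.INTER_CUBIC))
```

```text
(no output)
```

View pics/crop0.png

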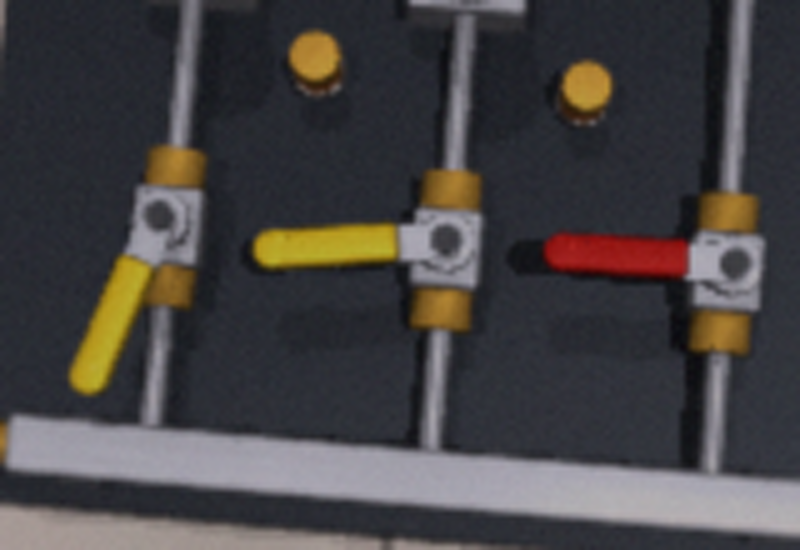

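Crop: nuts at pink (160,214), blue (446,240), red (737,262). Sleeve ends are at pink (88,385), blue (262,249), red (553,252). Vial caps are at (316,58) and (586,87).

```bash
cat > h.py <<'E'
import cv2,pickle,numpy as np
from scipy.spatial.transform import Rotation as R
def ray(r,u,v,z):
    p=cv2.undistortPoints(np.array([[[u,v]]],float),r["K"],np.array(r["distortion"]))[0,0]
    T=r["pose"];w=T[:3,:3]@[p[0],p[1],1];return T[:3,3]+w*(z-T[2,3])/w[2]
def crop(u,v):return 200+(u+.5)/5-.5,170+(v+.5)/5-.5
E
python3 - <<'E'
from h import *
r=pickle.load(open("d0.pkl","rb"))["top"]
f=lambda u,v,z:ray(r,*crop(u,v),z)
P={n:f(*p,.092) for n,p in dict(pink=(160,214),blue=(446,240),red=(737,262)).items()}
E_={n:f(*p,.093) for n,p in dict(pink=(90,376),blue=(270,248),red=(562,252)).items()}
ax=(P["pink"]-P["red"])[:2];yaw=np.arctan2(-ax[0],ax[1]);print("yaw",yaw,np.linalg.norm(ax),P)
for n in P:
    d=(E_[n]-P[n])[:2];a=np.arctan2(d[1],d[0])-yaw
    print(n,np.linalg.norm(d),"joint",a-np.pi/2, E_[n])
for v in((316,58),(586,87)):print("vial",f(*v,.057))
print("tube yaw",[ (lambda d:np.arctan2(d[1],d[0]))(f(*b,.04)-f(*a,.04)) for a,b in (((152,415),(190,10)),((432,440),(463,20)),((711,460),(742,10)))])
q=R.from_quat([.985084883,-.172066391,-.000136,.000955]);print(q.as_matrix())
E
```

```text
yaw -0.07472612703540057 0.2391635637244838 {'pink': array([0.54685482, 0.14003336, 0.092     ]), 'blue': array([0.53708674, 0.02155191, 0.092     ]), 'red': array([ 0.52899968, -0.09846277,  0.092     ])}
pink 0.07284782188590297 joint 1.2616621413173372 [0.47930844 0.16731506 0.093     ]
blue 0.0726135781532969 joint 0.1311914222526187 [0.53298878 0.09404976 0.093     ]
red 0.07232927055987737 joint 0.0275062448953729 [ 0.53241379 -0.02621413  0.093     ]
vial [0.6198938  0.07826765 0.057     ]
vial [ 0.60813637 -0.03810033  0.057     ]
tube yaw [np.float64(-0.07001073053059861), np.float64(-0.06451938107914978), np.float64(-0.0743386429115404)]
[[ 9.40786277e-01 -3.38999741e-01 -5.96589895e-04]
 [-3.39000261e-01 -9.40784490e-01 -1.83471007e-03]
 [ 6.07037186e-05  1.92831418e-03 -9.99998139e-01]]
```

send_rows --increments '[0.68,0.38,0,0,0,0,0.68,0.38,0,0,0,0,0.68,0.38,0,0,0,0,0.68,0.38,0,0,0,0,0.68,0.38,0,0,0,0]' --claw -1 --newtons 20

```text
time_s: 0.6
position: [0.3163, 0.3669, 0.2314]
eef_rot: [0.985, -0.174, 0.0, 0.0]
ft_force: [-0.8, 0.8, -0.1]
grip_width: 0.0121
gripper_force: 0.0
```

send_rows --increments '[0.68,0.38,0,0,0,0,0.68,0.38,0,0,0,0,0.68,0.38,0,0,0,0,0.68,0.38,0,0,0,0,0.68,0.38,0,0,0,0]'

```text
time_s: 1.1
position: [0.4439, 0.22, 0.2307]
eef_rot: [0.985, -0.175, -0.0, 0.001]
ft_force: [-1.2, 0.4, 0.3]
grip_width: -0.0003
gripper_force: 0.0
```

send_rows --increments '[0.68,0.37,0,0,0,-0.55,0.68,0.37,0,0,0,-0.55,0.68,0.37,0,0,0,-0.55,0.68,0.37,0,0,0,-0.55,0.68,0.37,0,0,0,-0.55]'

```text
time_s: 1.6
position: [0.5724, 0.0756, 0.2297]
eef_rot: [0.999, -0.037, -0.001, 0.001]
ft_force: [-0.3, 0.3, 0.0]
grip_width: -0.0002
gripper_force: 0.0
```

send_rows --increments '[0,0,0.2,0,0,0,0,0,0.35,0,0,0,0,0,0.5,0,0,0,0,0,0.6,0,0,0,0,0,0.6,0,0,0]'

```text
time_s: 2.1
position: [0.5672, 0.0789, 0.0771]
eef_rot: [0.999, -0.035, -0.004, 0.001]
ft_force: [-0.7, -0.6, -0.1]
grip_width: -0.0003
gripper_force: 0.0
```

Run:
```python
from plant import env
import cv2,pickle
o=env.get_obs();print(o["position"],o["ft_force"])
a=env.get_image("top")["img"];b=env.get_image("side")["img"]
A=cv2.resize(a[150:300,190:340,::-1],(400,400),interpolation=2);B=cv2.resize(b[120:300,180:360,::-1],(400,400),interpolation=2)
cv2.imwrite("pics/c1.png",cv2.hconcat([A,B]))
```

```text
[0.56721255 0.07886848 0.07707772] [-0.70333193 -0.57879659 -0.13914588]
```

View pics/c1.png

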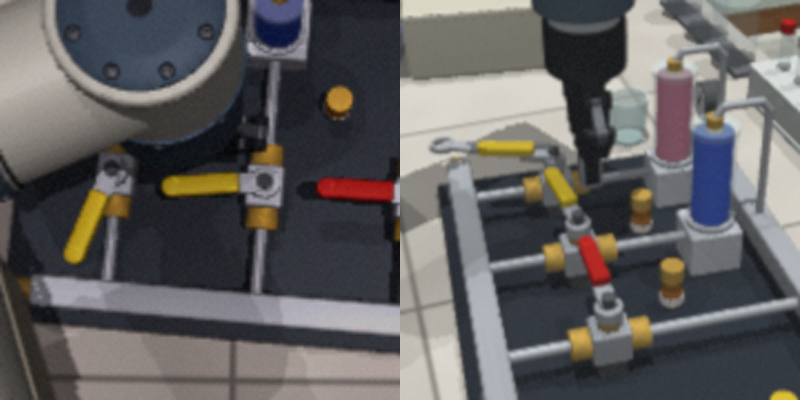

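The finger stands behind the blue lever, at about (590,180) in the right half, and is clear of the vials. Next I sweep the lever open.

send_rows --increments '[-0.03,0,0,0,0,0,-0.06,-0.005,0,0,0,0,-0.1,-0.008,0,0,0,0,-0.14,-0.01,0,0,0,0,-0.175,0,0,0,0,0]'

```text
time_s: 2.7
position: [0.5271, 0.0824, 0.0824]
eef_rot: [0.999, -0.035, 0.002, -0.0]
ft_force: [4.1, -0.8, 1.0]
grip_width: 0.0002
gripper_force: 1.7
```

send_rows --increments '[-0.035,0.01,0,0,0,0,-0.065,0.03,0,0,0,0,-0.095,0.05,0,0,0,0,-0.115,0.07,0,0,0,0,-0.13,0.09,0,0,0,0]'

```text
time_s: 3.2
position: [0.4921, 0.0615, 0.0812]
eef_rot: [0.999, -0.035, -0.0, -0.0]
ft_force: [3.4, 1.8, 0.2]
grip_width: -0.0001
gripper_force: 1.4
```

```bash
cat >> h.py <<'E'
def loc(p,piv):
    d=np.array(p[:2])-piv;return 1000*np.array([d@[.9975,-.07],d@[.07,.9975]])
BL=np.array([.537,.0216]);PK=np.array([.5465,.1405])
E
python3 - <<'E'
from plant import env
from h import *
o=env.get_obs();print(loc(o["position"],BL),o["position"],o["ft_force"])
a=env.get_image("top")["img"];b=env.get_image("side")["img"]
A=cv2.resize(a[150:300,190:340,::-1],(400,400),interpolation=2);B=cv2.resize(b[120:300,180:360,::-1],(400,400),interpolation=2)
cv2.imwrite("pics/c2.png",cv2.hconcat([A,B]))
E
```

```text
[-47.57650582  36.6618921 ] [0.49210456 0.06150433 0.08115971] [3.43848703 1.84355863 0.21883679]
```

View pics/c2.png

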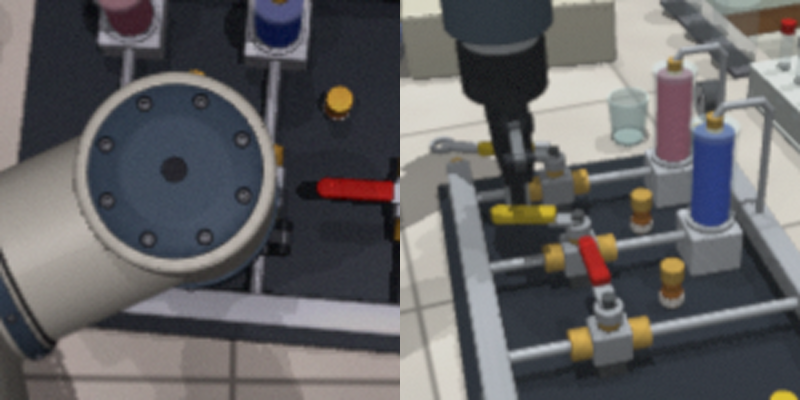

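The blue lever is most of the way round. I'll push it on gently to its stop.

send_rows --increments '[-0.01,0.015,0.01,0,0,0,-0.02,0.03,0.015,0,0,0,-0.03,0.045,0.015,0,0,0,-0.035,0.055,0.015,0,0,0,-0.04,0.06,0.015,0,0,0]'

```text
time_s: 3.8
position: [0.4814, 0.0472, 0.0773]
eef_rot: [0.999, -0.036, -0.0, 0.0]
ft_force: [1.5, 1.1, -0.9]
grip_width: -0.0001
gripper_force: 1.2
```

send_rows --increments '[0,0.005,0,0,0,0,0,0.01,0,0,0,0,0,0.01,0,0,0,0]'

```text
time_s: 4.1
position: [0.481, 0.0453, 0.0773]
eef_rot: [0.999, -0.036, -0.001, -0.0]
ft_force: [-1.0, 4.4, 1.1]
grip_width: -0.0
gripper_force: 2.2
```

send_rows --increments '[0,0.006,0,0,0,0,0,0.012,0,0,0,0,0,0.012,0,0,0,0]'

```text
time_s: 4.4
position: [0.4811, 0.0448, 0.0774]
eef_rot: [0.999, -0.036, -0.0, -0.003]
ft_force: [-2.9, 15.0, 2.5]
grip_width: 0.0
gripper_force: 7.3
```

send_rows --increments '[0,0.006,0,0,0,0,0,0.012,0,0,0,0,0,0.012,0,0,0,0]'

```text
time_s: 4.7
position: [0.4811, 0.0444, 0.0774]
eef_rot: [0.999, -0.036, 0.0, -0.005]
ft_force: [-5.1, 25.3, 3.3]
grip_width: -0.0001
gripper_force: 12.3
```

It's at the stop: 25 N with no further motion. Next I slide away to the left, towards the pink lever's inner side.

send_rows --increments '[0,-0.08,0,0,0,0,0,-0.16,0,0,0,0,0,-0.24,0,0,0,0,-0.01,-0.3,0,0,0,0,-0.01,-0.3,0,0,0,0]'

```text
time_s: 5.2
position: [0.4835, 0.1148, 0.0772]
eef_rot: [0.999, -0.035, -0.0, 0.0]
ft_force: [0.2, -0.0, 0.0]
grip_width: -0.0001
gripper_force: 0.0
```

Run:
```python
from plant import env
from h import *
o=env.get_obs();print(loc(o["position"],PK),o["position"],o["ft_force"])
a=env.get_image("top")["img"];b=env.get_image("side")["img"]
A=cv2.resize(a[150:300,190:340,::-1],(400,400),interpolation=2);B=cv2.resize(b[160:280,180:300,::-1],(400,400),interpolation=2)
cv2.imwrite("pics/c3.png",cv2.hconcat([A,B]))
```

```text
[-61.05217845 -30.02617683] [0.48349271 0.11482013 0.07721507] [ 0.1803027  -0.02535744  0.03601143]
```

View pics/c3.png

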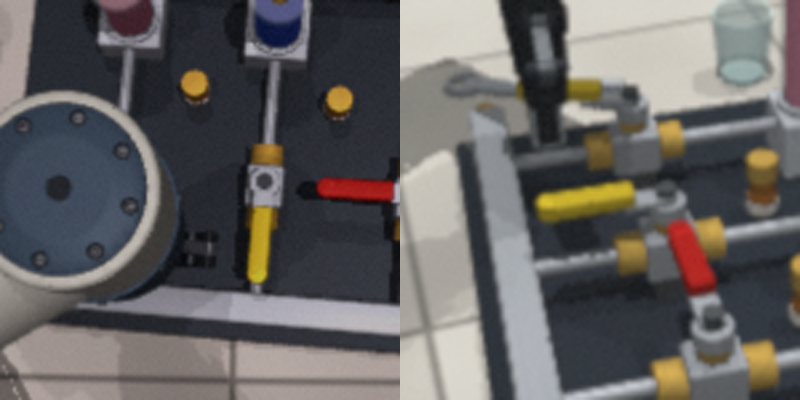

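The blue lever is in line with its tube (top view, 262,245), the red lever is unmoved, and the finger is on the pink lever's inner side. Next I push the pink lever closed.

send_rows --increments '[0,-0.06,0,0,0,0,0,-0.11,0,0,0,0,0,-0.15,0,0,0,0,0.01,-0.19,0,0,0,0,0.02,-0.22,0,0,0,0]'

```text
time_s: 5.8
position: [0.4926, 0.1689, 0.0772]
eef_rot: [0.999, -0.035, -0.001, 0.001]
ft_force: [-0.3, -3.9, 0.2]
grip_width: 0.0003
gripper_force: 1.4
```

send_rows --increments '[0.02,-0.025,0,0,0,0,0.035,-0.045,0,0,0,0,0.05,-0.065,0,0,0,0,0.065,-0.08,0,0,0,0,0.065,-0.08,0,0,0,0]'

```text
time_s: 6.3
position: [0.511, 0.1879, 0.0773]
eef_rot: [0.999, -0.035, 0.0, -0.0]
ft_force: [-1.3, -0.7, -0.4]
grip_width: 0.0002
gripper_force: 0.4
```

Run:
```python
from plant import env
from h import *
o=env.get_obs();print(loc(o["position"],PK),o["position"],o["ft_force"])
```

```text
[-38.74587372  44.8373353 ] [0.51098628 0.1879419  0.07732679] [-1.30292422 -0.74208435 -0.43234676]
```

send_rows --increments '[0.015,-0.015,0,0,0,0,0.03,-0.03,0,0,0,0,0.045,-0.04,0,0,0,0,0.06,-0.045,0,0,0,0,0.065,-0.045,0,0,0,0]'

```text
time_s: 6.8
position: [0.528, 0.1979, 0.0775]
eef_rot: [0.999, -0.035, 0.0, -0.0]
ft_force: [-2.6, -0.6, -0.5]
grip_width: -0.0
gripper_force: 1.3
```

send_rows --increments '[0.006,0,0,0,0,0,0.012,0,0,0,0,0,0.012,0,0,0,0,0]'

```text
time_s: 7.1
position: [0.5308, 0.1978, 0.0776]
eef_rot: [0.999, -0.035, 0.0, -0.001]
ft_force: [-2.0, 2.8, -0.2]
grip_width: 0.0001
gripper_force: 1.1
```

send_rows --increments '[0.006,0,0,0,0,0,0.012,0,0,0,0,0,0.012,0,0,0,0,0]'

```text
time_s: 7.4
position: [0.5329, 0.1975, 0.0777]
eef_rot: [0.999, -0.035, -0.001, -0.0]
ft_force: [-6.1, 3.2, 2.3]
grip_width: -0.0001
gripper_force: 3.2
```

send_rows --increments '[0.006,0,0,0,0,0,0.012,0,0,0,0,0,0.012,0,0,0,0,0]'

```text
time_s: 7.7
position: [0.5331, 0.1975, 0.0776]
eef_rot: [0.999, -0.036, -0.003, -0.0]
ft_force: [-16.1, 5.9, 9.3]
grip_width: 0.0007
gripper_force: 8.5
```

send_rows --increments '[0.005,0,0,0,0,0,0.008,0,0,0,0,0,0.008,0,0,0,0,0]'

```text
time_s: 8.0
position: [0.5332, 0.1975, 0.0775]
eef_rot: [0.999, -0.036, -0.005, -0.0]
ft_force: [-22.7, 7.6, 13.8]
grip_width: -0.0001
gripper_force: 12.0
```

The pink lever is at its stop. I'll back off and raise, moving aside for a clear view.

send_rows --increments '[-0.08,0,0,0,0,0,-0.16,0,0,0,0,0,-0.2,0,-0.1,0,0,0,-0.24,0,-0.3,0,0,0,-0.24,0,-0.5,0,0,0]'

```text
time_s: 8.5
position: [0.4781, 0.2001, 0.2034]
eef_rot: [0.999, -0.035, 0.0, 0.001]
ft_force: [1.0, 0.7, 0.5]
grip_width: 0.0001
gripper_force: 0.0
```

send_rows --increments '[0,-0.2,-0.1,0,0,0,0,-0.4,-0.1,0,0,0,0,-0.6,-0.1,0,0,0,0,-0.8,-0.1,0,0,0,0,-0.8,-0.1,0,0,0]'

```text
time_s: 9.0
position: [0.493, 0.4047, 0.2248]
eef_rot: [0.999, -0.034, 0.0, 0.0]
ft_force: [0.1, 0.1, -0.3]
grip_width: 0.0001
gripper_force: 0.0
```

Run:
```python
from plant import env
from h import *
o=env.get_obs();print(o["position"],o["ft_force"],o["qvel"].round(3))
a=env.get_image("top")["img"]
cv2.imwrite("pics/c4.png",cv2.resize(a[170:280,200:360,::-1],(800,550),interpolation=2))
```

```text
[0.49295464 0.40468819 0.22476519] [ 0.05733478  0.12427724 -0.28017015] [ 0.001  0.021  0.047  0.01  -0.047 -0.013]
```

View pics/c4.png

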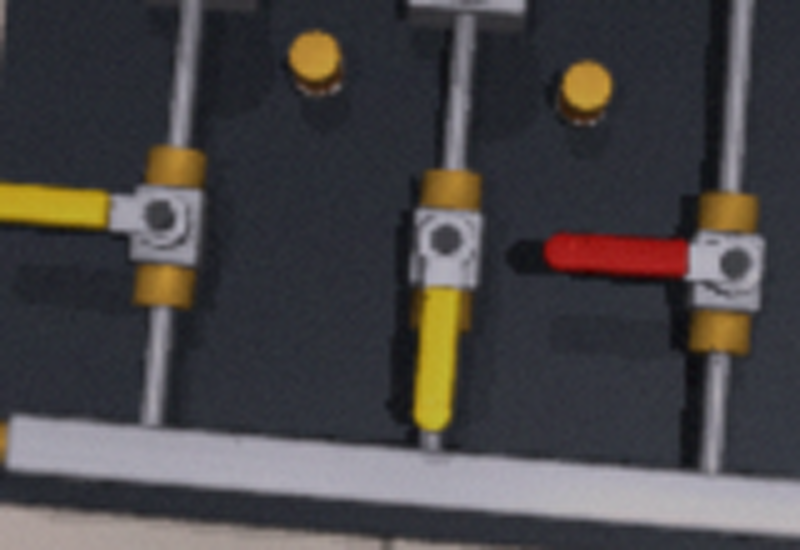

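The picture shows the blue lever in line with its tube (437,360), the pink lever across its tube (55,205), the red lever shut (620,253), and both vials unmoved. I'm handing in.

```bash
python3 -c "
from plant import env
print(env.hand_in())"
```

```text
the job is handed in; nothing more can be done
None
```

The job is handed in: the blue lever was pushed fully open first, then the pink lever fully closed, with the bypass left shut and no sign of anything else moved; `hand_in()` returned no verdict.

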